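# Stand the marker and the jig brush in their narrow pots

## Task

Put the two long tools from the sloped rests away: drop the marker into the narrow blue pot with its black cap up, and the blue jig brush into the narrow grey slotted pot with its bristles up, each standing (it may lean on the rim) on the floor of its pot. Do not knock or shift the bottles, the vial or the roll of tape.

Things in the scene. Friction and masses are not known exactly. Their poses are not given: they have to be found in the camera images.
- marker_centre (a point): Centre (half-way along) of the round white marker with a black cap, 135 mm long, 16 mm thick, about 20 g. Its y axis runs along the marker and points to the cap end; the bare foot end is 67 mm from here along -y. At the start it lies in an aluminium rest that slopes 45 degrees, cap end up.
- brush_centre (a point): Centre (half-way along) of the blue jig brush, 170 mm long, handle 14 mm wide (its x axis) and 11 mm thick (its z axis), about 30 g; bristles stand out along +z over the last 50 mm of its -y end, so grip it at most 30 mm from here towards that end. Its y axis runs along the brush and points to the bare foot end, 85 mm from here; -y points to the bristle end. At the start it lies in a second rest like the first, bristle end up.
- rest_marker: Fixed aluminium rest on a black 100 x 50 mm foot, in which the marker lies; origin at the centre of its underside; a channel slopes up at 45 degrees towards its +x axis. The tool's foot end stands on the stop at the channel's low end; the lowest 58 mm of the tool lie between low walls (30 mm over them), from there to 115 mm it lies only on an 8 mm wide spine, so that fingers can close on it from both sides (along the rest's y) more than 80 mm from the foot end.
- rest_brush: The second rest, the same as rest_marker, in which the brush lies; origin at the centre of its underside, channel sloping up at 45 degrees towards its +x axis.
- blue_pot_mouth (a point): Centre of the mouth of the fixed blue round pot (for the marker): upright tube, 34 mm inside and 41 mm outside diameter, on a dark 60 mm foot; mouth 85 mm above the table, z axis up.
- blue_pot_floor (a point): Centre of the blue pot's inner floor, 71 mm below its mouth and 14 mm above the table; the floor slopes 10 degrees to drain, so that a tool let go leans lightly against the rim.
- grey_pot_mouth (a point): Centre of the mouth of the fixed grey round pot with dark drain slots (for the brush), the same size as the blue one.
- grey_pot_floor (a point): Centre of the grey pot's inner floor, 71 mm below its mouth and 14 mm above the table; the floor slopes 10 degrees to drain, so that a tool let go leans lightly against the rim.
- marker_foot (a point): Middle of the bare foot end of the marker (opposite to the cap), axes as marker_centre.
- brush_foot (a point): Middle of the bare foot end of the brush (opposite to the bristles), axes as brush_centre.
- red_dropper_centre (a point): Bystander: standing white dropper bottle with a red cap, 34 mm thick, 101 mm tall; this point is half-way up.
- blue_dropper_centre (a point): Bystander: standing white dropper bottle with a blue cap, 34 mm thick, 101 mm tall; this point is half-way up.
- masking_tape_centre (a point): Bystander: roll of beige masking tape lying flat, 98 mm across, 25 mm tall; its centre.
- vial_centre (a point): Bystander: standing glass vial with a white cap, 25 mm thick, 62 mm tall; this point is half-way up.
- marker: The marker; origin on its side, half-way along (8 mm from its axis), axes as marker_centre.
- brush: The brush; origin on its flat underside (1 mm from half-way along), axes as brush_centre.
Not all that is in view belongs to the job. Of the things shaped like the part that bears blue_pot_mouth, the blue one is meant.

How it is judged:
At the end, for the whole second after the job is handed in: The marker stands in the blue pot and the brush in the grey pot: the foot end of each within 16 mm sideways and 12 mm in height of the centre of its pot's inner floor, cap and bristles up, leaning less than 0.4 rad, both at rest and released (horizontal distance between marker_foot and blue_pot_floor below 0.016 m and z of marker_foot in the frame of blue_pot_floor below 0.012 m and angle between marker's own y axis and vertical below 0.4 rad and horizontal distance between brush_foot and grey_pot_floor below 0.016 m and z of brush_foot in the frame of grey_pot_floor below 0.012 m and angle between brush's own y axis and vertical above 2.74 rad and linear speed of each of marker, brush below 0.02 m/s); the robot touches nothing.
It fails at once if the red-capped dropper bottle is shifted or tipped by more than 25 mm (distance of red_dropper_centre from where it was at the start of the episode above 0.025 m).
It fails at once if the blue-capped dropper bottle is shifted or tipped by more than 25 mm (distance of blue_dropper_centre from where it was at the start of the episode above 0.025 m).
It fails at once if the vial is shifted or tipped by more than 25 mm (distance of vial_centre from where it was at the start of the episode above 0.025 m).
It fails at once if the roll of tape is shifted by more than 25 mm (distance of masking_tape_centre from where it was at the start of the episode above 0.025 m).
It also fails if it takes over 72 s, if anything falls off the work surface, if the arm or the gripper's body presses on something with over 40 N, if the wrist force passes 120 N, or if a joint passes its speed limit or range.

## Robot

A 7-joint arm with a two-finger parallel gripper is mounted at the origin on a cart in front of the work surface, level with it; the furniture and walls round the work are solid. World frame = base frame: x ahead of the robot, y to its left, z up, the work surface at z = 0. Lengths are in m, angles in rad, forces in N, time in s.
With the tool pointing down it reaches from about 0.375 to 0.925 m from the base axis. Payload 3.1 kg.
Tool frame: the origin (TCP) lies on the centre line of the jaws, within the pads' length; the fingertips stand 17 mm ahead of it and the grasp point (between the pads) lies 2 mm behind it (env.tip_extent is the distance from the TCP to the fingertips, in m); z points along the fingers, y is the line along which they close (so a half turn about z gives the same grasp; the last joint's range is limited). The gripper opens to 85 mm and grips with 20 to 120 N. Pads are 22 mm wide; open, the fingers measure 114 mm over their backs; the gripper's body (76 mm by 85 mm) begins 54 mm behind the grasp point. The pads swing forward as they close: fully open they stand 13 mm farther back than shut.
Start: joints at [1.006, 0.383, 0.044, 1.598, -0.018, 1.161, -0.05], TCP at [0.293, -0.58, 0.228] pointing down, gripper open.
Joint ranges: [-2.61, 2.61], [-0.41, 2.15], [-1.48, 1.57], [0, 2.5], [-1.57, 4.71], [0.05, 1.97], [-2.85, 2.85]. Speed limits (rad/s): [2.79, 2.79, 3.14, 3.14, 3.14, 3.14, 3.14].

## Interface

Orientations are given as a unit quaternion [w, x, y, z].
In Python, from bench import env, capture gives the robot as it stands.
- The arm moves only by the shell command python3 -m pendant 'ROWS' [FORCE]. ROWS is JSON, one flat list of numbers, 7 for each row, row after row: the shift along the tool's x, y, z in m, then the turn, a rotation vector about the tool's x, y, z in degrees, then the finger opening in m, from 0 to 0.0854. A call has 1 to 10 rows; each row is the pose to reach, as a shift and turn from the pose commanded when the call began, along the tool's axes at that moment; what a row does not reach only later rows make up. A row lasts 1/8 s, in which the tool goes at most 62.5 mm and 10.7 degrees, less where a joint would pass 70% of its speed; a pose out of reach is approached as far as the arm can. A call with a gripper value outside its range is refused whole. The fingers move at their own pace and stop on an object; FORCE is the grip in N (left out, the last holds). Time passes only in rows, so rows that repeat a pose let the fingers close. It gives the time, the measured TCP pose, the force, the opening and the grip force at its end, in the units of the state.
- env.read_state(): the state, without advancing time (a new reading comes with each control period).
- capture(name): name is "scene" or "side" or "wrist"; returns a dict with "image" (480x640x3 uint8, red, green, blue), "fx", "fy", "cx", "cy" (pixels), "dist" ([k1, k2, p1, p2, k3] as OpenCV has them; the pictures are not rectified), "extrinsics" (4x4, takes a point from world to camera coordinates). Camera axes: x right, y up, looking along -z (the intrinsics and any distortion apply to the point x, -y, -z); pixel columns grow to the right and rows downward; lengths in m; the calibration is good to about 2 mm. A picture is of the moment at which its call begins. There is no depth.
- env.sign_off(): hands the job in; it is judged then, once.
The state is a dict: "clock": time; "joints": joint angles; "joint_velocities": joint speeds; "effort": joint torques, N m; "tcp_pos": TCP position; "tcp_rot": TCP orientation; "wrist_force": force on the tool from outside, world axes, zero at the start; "wrist_torque": the same for the moment, N m; "gripper_width": finger opening in m; "grasp_force": force on a finger pad.
Only numpy, scipy, OpenCV 4.12 (cv2) and the standard library are available. Lean on these libraries where they do the work, as an engineer would, in place of code of your own. Each camera call takes 0.05 s, during which the arm holds its last target. There are 200 camera calls.

## Working session

There is one attempt and no reset: what is moved stays moved. The work goes in short steps, Python scripts to look and compute and a shell command to move; the robot and the scene stay as the last step left them, time stands still between calls to the robot, and variables do not carry over. Pictures are saved under pics/ and viewed, at most 10 in all, crops included, and the job is handed in when it is done.

```bash
mkdir -p pics; ls; python3 - <<'E'
from bench import env, capture
import cv2, numpy as np
s=env.read_state(); print({k:np.round(v,3).tolist() for k,v in s.items()}, env.tip_extent)
for n in ("scene","side"):
    c=capture(n); cv2.imwrite(f"pics/{n}0.png",c["image"][:,:,::-1])
    E=np.array(c["extrinsics"]); print(n,c["fx"],c["cx"],c["cy"],c["dist"],"cam",np.round(-E[:3,:3].T@E[:3,3],3), "look",np.round(-E[2,:3],2))
E
```

```text
pics
{'clock': 0.0, 'joints': [1.006, 0.384, 0.044, 1.6, -0.018, 1.161, -0.05], 'joint_velocities': [0.001, 0.003, 0.001, -0.001, -0.001, -0.0, 0.0], 'effort': [-0.001, -43.346, 1.024, -24.952, 0.011, 0.011, 0.0], 'tcp_pos': [0.292, -0.58, 0.227], 'tcp_rot': [-0.001, 0.973, 0.231, -0.0], 'wrist_force': [-0.209, -0.172, -0.822], 'wrist_torque': [0.018, 0.004, -0.009], 'grasp_force': 0.0, 'gripper_width': 0.085} 0.017
scene 514.8879420721034 325.9024278263522 229.76937331498354 [-0.03240053  0.          0.          0.          0.        ] cam [ 0.124 -0.648  0.506] look [ 0.4   0.81 -0.43]
side 570.9600170423693 322.5924153013912 228.4718484307479 [0.03805735 0.         0.         0.         0.        ] cam [ 0.448 -0.836  0.515] look [ 0.06  0.92 -0.39]
```

View pics/scene0.png

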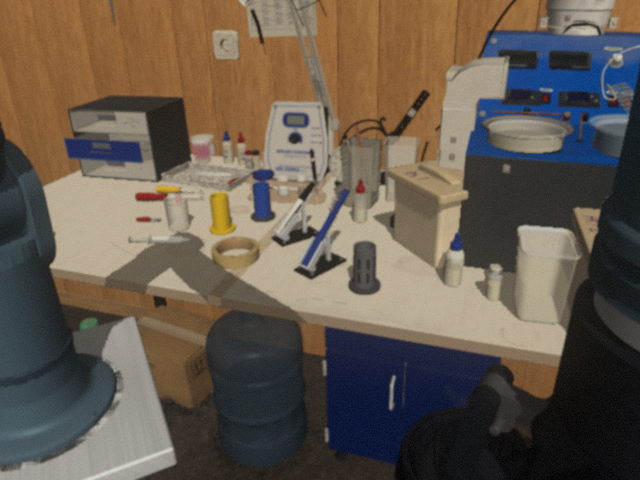

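View pics/side0.png

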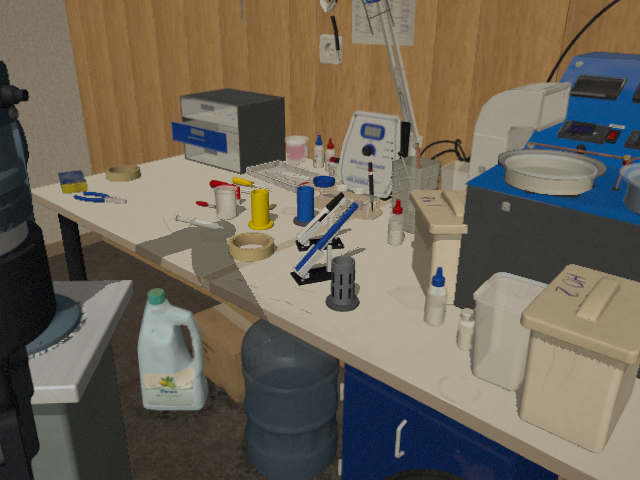

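Scene picture: marker in the rear rest at about (297,212), brush in the front rest at (322,228), grey slotted pot (364,268). Among the pot shapes, yellow (220,213) and blue (263,200), the blue one fits the text. The other blue thing at (262,176) is a lid behind it. In the side picture the blue pot is at (305,206), yellow at (260,208) and grey at (343,283). I'll confirm in one enlarged crop.

```bash
cat > h.py <<'E'
import numpy as np, cv2
from bench import env, capture
from scipy.spatial.transform import Rotation as R
def ray(c,uv):
    K=np.array([[c["fx"],0,c["cx"]],[0,c["fy"],c["cy"]],[0,0,1]])
    p=cv2.undistortPoints(np.array([[uv]],float),K,np.array(c["dist"],float))[0,0]
    E=np.array(c["extrinsics"]); d=E[:3,:3].T@np.array([p[0],-p[1],-1.])
    return -E[:3,:3].T@E[:3,3], d/np.linalg.norm(d)
def plane(c,uv,z):
    o,d=ray(c,uv); return o+d*(z-o[2])/d[2]
def tri(c1,u1,c2,u2):
    (a,d),(b,e)=ray(c1,u1),ray(c2,u2)
    t=np.linalg.lstsq(np.c_[d,-e],b-a,rcond=None)[0]
    p,q=a+d*t[0],b+e*t[1]; return (p+q)/2, np.linalg.norm(p-q)
def proj(c,P):
    E=np.array(c["extrinsics"]); q=E[:3,:3]@np.array(P)+E[:3,3]
    K=np.array([[c["fx"],0,c["cx"]],[0,c["fy"],c["cy"]],[0,0,1]])
    return cv2.projectPoints(np.array([[q[0],-q[1],-q[2]]]),np.zeros(3),np.zeros(3),K,np.array(c["dist"],float))[0].ravel()
def rot(): 
    q=env.read_state()["tcp_rot"]; return R.from_quat([q[1],q[2],q[3],q[0]])
E
python3 - <<'E'
import cv2,numpy as np
a=cv2.imread("pics/scene0.png")[165:315,245:345]; b=cv2.imread("pics/side0.png")[170:320,280:380]
o=np.hstack([cv2.resize(i,(400,600),interpolation=cv2.INTER_CUBIC) for i in (a,b)])
cv2.imwrite("pics/crop1.png",o)
E
```

```text
(no output)
```

View pics/crop1.png

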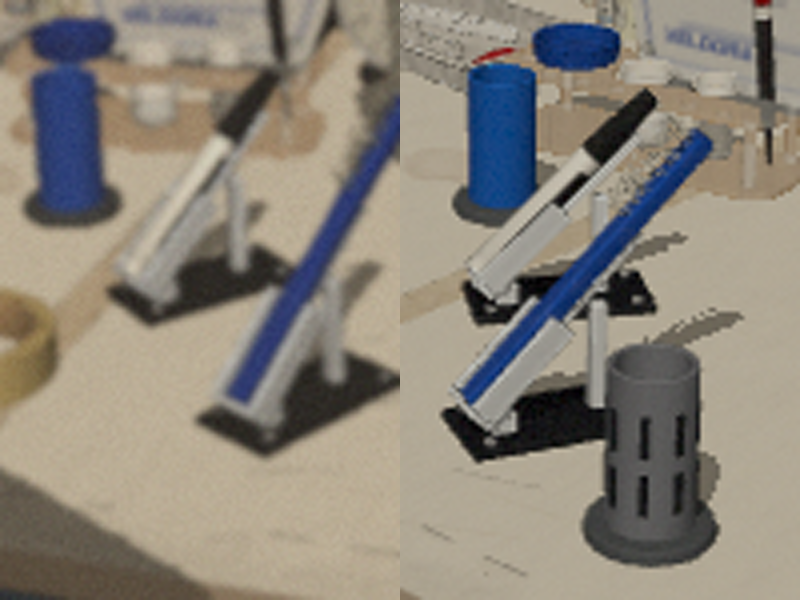

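The crop confirms the blue round pot on its dark foot (scene (262,183) mouth, side (305,188)). The blue disc behind is only a lid. The marker's cap end is at side (342,195), the brush's bristle end at side (355,205), and both rests slope up to the right. Now to triangulate.

```bash
python3 - <<'E'
from h import *
a,b=capture("scene"),capture("side")
S=lambda x,y:(x/4+245,y/4+165); D=lambda x,y:((x-400)/4+280,y/4+170)
pts={"blue_mouth":(S(66,73),D(502,74)),"grey_mouth":((364.5,246),D(653,362)),
"m_cap":(S(274,80),D(648,98)),"m_border":(S(226,138),D(594,154)),"m_foot":(S(135,268),D(480,276)),
"b_top":((343,192.5),D(700,140)),"b_foot":(S(240,392),D(470,398))}
for k,(u,v) in pts.items():
    p,e=tri(a,u,b,v); print(k,np.round(p,4),round(e,4),"r",round(np.hypot(*p[:2]),3))
for n,z in(("blue_mouth",.085),("grey_mouth",.085)):
    print(n,plane(a,pts[n][0],z),plane(b,pts[n][1],z))
for nm,c in (("rm",[(110,290,0),(152,323,0),(290,270,0),(470,290,1),(482,322,1),(655,310,1),(642,270,1)]),("rb",[(198,420,0),(265,455,0),(445,413,1),(478,460,1)])):
    for x,y,s in c: print(nm,(x,y),np.round(plane(b,D(x,y),0.004) if s else plane(a,S(x,y),0.004),3))
# colour-mask of bottles in side
hs=cv2.cvtColor(b["image"],cv2.COLOR_RGB2HSV)
for nm,u,z in(("red",(396,243),0),("bluedrop",(434,323),0),("vial",(465,346),0),("tape",(251,249),0.012)): print(nm,np.round(plane(b,u,z),3))
E
```

```text
blue_mouth [0.4889 0.4241 0.0891] 0.0066 r 0.647
grey_mouth [0.5413 0.0458 0.0849] 0.0034 r 0.543
m_cap [0.561  0.2937 0.1165] 0.0011 r 0.633
m_border [0.5336 0.2985 0.0852] 0.0041 r 0.611
m_foot [0.4728 0.2889 0.0226] 0.0098 r 0.554
b_top [0.5761 0.1887 0.1319] 0.0012 r 0.606
b_foot [0.4642 0.1354 0.0256] 0.0068 r 0.484
blue_mouth [0.49571984 0.44390067 0.085     ] [0.4885123  0.42600019 0.085     ]
grey_mouth [0.54299308 0.0488219  0.085     ] [0.54056882 0.04179413 0.085     ]
rm (110, 290) [0.468 0.317 0.004]
rm (152, 323) [0.473 0.269 0.004]
rm (290, 270) [0.565 0.291 0.004]
rm (470, 290) [0.467 0.3   0.004]
rm (482, 322) [0.472 0.259 0.004]
rm (655, 310) [0.565 0.27  0.004]
rm (642, 270) [0.563 0.324 0.004]
rb (198, 420) [0.453 0.162 0.004]
rb (265, 455) [0.467 0.116 0.004]
rb (445, 413) [0.452 0.155 0.004]
rb (478, 460) [0.467 0.107 0.004]
red [0.683 0.298 0.   ]
bluedrop [ 0.688 -0.028  0.   ]
vial [ 0.721 -0.096  0.   ]
tape [0.369 0.253 0.012]
```

```bash
python3 - <<'E'
from h import *
c=capture("wrist"); E=np.array(c["extrinsics"]); o=-E[:3,:3].T@E[:3,3]
s=env.read_state(); r=rot()
print("cam in tool",np.round(r.inv().apply(o-s["tcp_pos"]),4),"look",np.round(r.inv().apply(-E[2,:3]),3),"right",np.round(r.inv().apply(E[0,:3]),3),c["fx"],c["cx"],c["cy"])
T=np.array([0.46,0.17,0.30]); print("shift tool",np.round(r.inv().apply(T-s["tcp_pos"]),3)); print(np.round(r.as_matrix(),3))
b=capture("side")
for nm,u in(("yellow mouth",(260,191)),): print(nm,np.round(plane(b,u,0.085),3))
E
```

```text
cam in tool [ 0.0684 -0.0002 -0.1456] look [-0.269 -0.     0.963] right [-0.001  1.    -0.   ] 401.0015870222347 326.85910906847073 239.34067875524832
shift tool [ 0.487 -0.594 -0.072]
[[ 0.893  0.45  -0.001]
 [ 0.45  -0.893  0.001]
 [-0.    -0.001 -1.   ]]
yellow mouth [0.384 0.412 0.085]
```

```bash
python3 -m pendant '[0.1,-0.08,-0.072,0,0,0,0.085, 0.2,-0.178,-0.072,0,0,0,0.085,0.2,-0.178,-0.072,0,0,0,0.085,0.2,-0.178,-0.072,0,0,0,0.085,0.487,-0.594,-0.072,0,0,0,0.085,0.487,-0.594,-0.072,0,0,0,0.085,0.487,-0.594,-0.072,0,0,0,0.085,0.487,-0.594,-0.072,0,0,0,0.085,0.487,-0.594,-0.072,0,0,0,0.085,0.487,-0.594,-0.072,0,0,0,0.085]'; python3 -m pendant '[0.21,-0.25,0,0,0,0,0.085,0.21,-0.25,0,0,0,0,0.085,0.21,-0.25,0,0,0,0,0.085,0.21,-0.25,0,0,0,0,0.085]'
```

```text
clock: 1.55
tcp_pos: [0.4364, 0.0138, 0.2988]
tcp_rot: [0.0, 0.973, 0.231, 0.001]
wrist_force: [0.9, 0.7, 0.1]
gripper_width: 0.085
grasp_force: 0.0
clock: 2.05
tcp_pos: [0.4945, 0.2567, 0.2987]
tcp_rot: [0.0, 0.973, 0.231, 0.001]
wrist_force: [0.8, -0.2, 0.9]
gripper_width: 0.0847
grasp_force: 0.0
```

```bash
python3 - <<'E'
from h import *
import pickle
c=capture("wrist"); pickle.dump(c,open("w1.pkl","wb")); cv2.imwrite("pics/w1.png",c["image"][:,:,::-1])
E
```

```text
(no output)
```

View pics/w1.png

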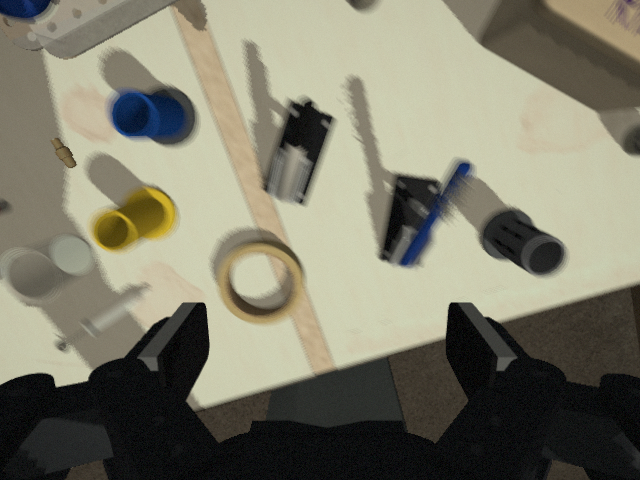

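```bash
python3 - <<'E'
from h import *
import pickle
c=pickle.load(open("w1.pkl","rb")); im=c["image"]
h=cv2.cvtColor(im,cv2.COLOR_RGB2HSV); m=cv2.inRange(h,(105,120,40),(130,255,255)); m[:,:360]=0; m[:130]=0; m[300:]=0; m[:,500:]=0
p=np.argwhere(m)[:,::-1].astype(float); ctr=p.mean(0); v=np.linalg.svd(p-ctr,full_matrices=0)[2][0]; t=(p-ctr)@v
e1,e2=ctr+v*t.min(),ctr+v*t.max(); print(len(p),e1,e2)
f,tp=(e1,e2) if e1[1]>e2[1] else (e2,e1)
for z in(.015,.02,.025): print("foot",z,np.round(plane(c,f,z),4))
for z in(.13,.14,.15): print("top",z,np.round(plane(c,tp,z),4))
print("blue",plane(c,(132,113),.085),"grey",plane(c,(544,254),.085),"yellow",plane(c,(115,230),.085))
for u,z in(((308,103),.1165),((285,195),.02)): print("mk",np.round(plane(c,u,z),4))
g=cv2.resize(im[85:280,250:580],(800,473),interpolation=cv2.INTER_CUBIC); cv2.imwrite("pics/w1c.png",cv2.convertScaleAbs(g,alpha=1.5)[:,:,::-1])
E
```

```text
767 [464.93767924 162.15586356] [403.17925693 264.71015117]
foot 0.015 [0.4607 0.1429 0.015 ]
foot 0.02 [0.4618 0.1446 0.02  ]
foot 0.025 [0.4629 0.1462 0.025 ]
top 0.13 [0.5801 0.1805 0.13  ]
top 0.14 [0.5794 0.1839 0.14  ]
top 0.15 [0.5786 0.1873 0.15  ]
blue [0.49143957 0.44034111 0.085     ] grey [0.54437059 0.05425309 0.085     ] yellow [0.38671593 0.42033823 0.085     ]
mk [0.5652 0.3084 0.1165]
mk [0.4737 0.2959 0.02  ]
```

View pics/w1c.png

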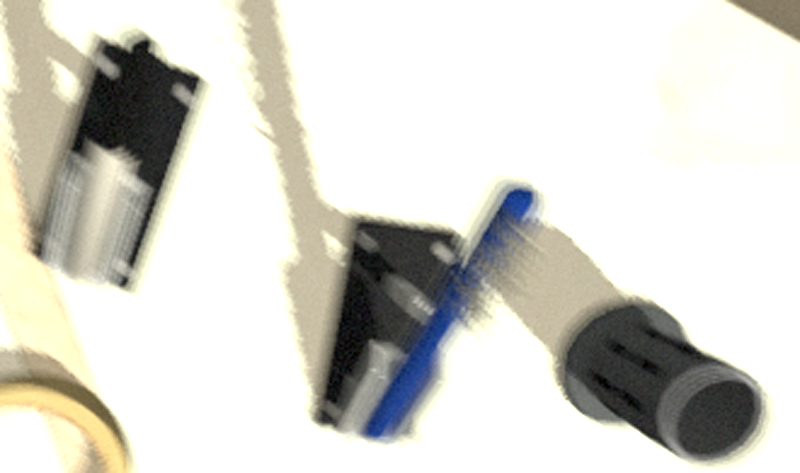

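The wrist picture was slightly motion-blurred. It shows the blue pot mouth at (132,113), the grey mouth at (544,254), the brush from (403,265) to (465,162), and the marker seen nearly end-on at (285,195)–(308,102). I'll move over the marker and look again at rest.

```bash
python3 -m pendant '[0.05,-0.022,0.04,0,0,11,0.06,0.05,-0.022,0.08,0,0,22,0.06,0.05,-0.022,0.08,0,0,22,0.06,0.05,-0.022,0.08,0,0,22,0.06,0.05,-0.022,0.08,0,0,22,0.06,0.05,-0.022,0.08,0,0,22,0.06]'; python3 - <<'E'
from h import *
import pickle
c=capture("wrist"); pickle.dump(c,open("w2.pkl","wb")); cv2.imwrite("pics/w2.png",c["image"][:,:,::-1])
s=env.read_state();print(s["joints"],s["gripper_width"])
E
```

```text
clock: 2.85
tcp_pos: [0.5295, 0.2975, 0.2206]
tcp_rot: [-0.001, 0.999, 0.041, 0.002]
wrist_force: [-0.4, -0.4, 0.3]
gripper_width: 0.0602
grasp_force: 0.0
[-0.04465369  0.3862799  -0.66432379  1.68806365  0.25804914  1.15341718
 -2.26618384] 0.059749204924093385
```

View pics/w2.png

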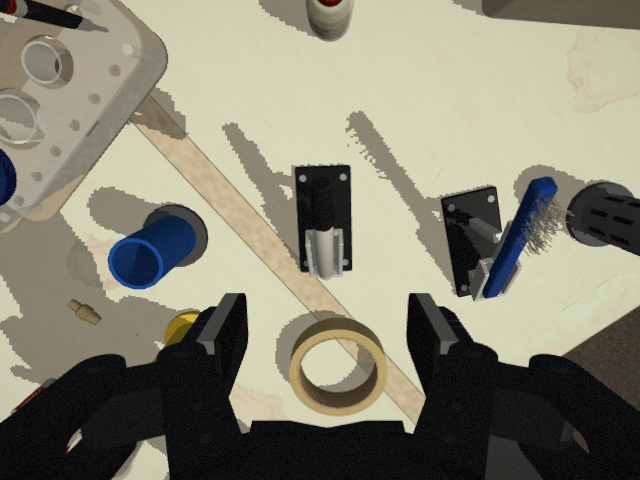

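Sharp picture: marker on the black plate (corners (294,166), (350,164), (352,271), (302,272)), cap tip (320,178), cap edge (323,229), foot (325,278). Brush from (482,298) to (545,181). Blue mouth (137,263).

```bash
python3 - <<'E'
from h import *
import pickle
c=pickle.load(open("w2.pkl","rb")); im=c["image"]
P=lambda u,z:np.round(plane(c,u,z),4)
q=[P(u,.004) for u in((294,166),(350,164),(352,271),(302,272))]; print("plate m",q,np.mean(q,0))
q=[P(u,.004) for u in((441,198),(495,186),(458,297))]; print("plate b",q,(q[1]+q[2])/2, "yaw",np.degrees(np.arctan2(*(q[0]-q[2])[1::-1])))
print("cap tip",P((320,178),.119),"border",P((323,229),.085),"foot",P((325,278),.02))
h=cv2.cvtColor(im,cv2.COLOR_RGB2HSV); m=cv2.inRange(h,(105,120,40),(130,255,255))
k=m.copy(); k[:,:470]=0; k[:160]=0; k[320:]=0; k[:,570:]=0
p=np.argwhere(k)[:,::-1].astype(float); ctr=p.mean(0); v=np.linalg.svd(p-ctr,full_matrices=0)[2][0]; t=(p-ctr)@v
print("brush ends",ctr+v*t.min(),ctr+v*t.max()); e=sorted([ctr+v*t.min(),ctr+v*t.max()],key=lambda a:-a[1])
print(P(e[0],.02),P(e[1],.14))
# blue mouth: ellipse fit of lowest-left rim contour
print("blue",P((137,263),.085))
E
```

```text
plate m [array([0.5628, 0.3299, 0.004 ]), array([0.5686, 0.2802, 0.004 ]), array([0.4681, 0.2685, 0.004 ]), array([0.4632, 0.3162, 0.004 ])] [0.515675 0.2987   0.004   ]
plate b [array([0.545 , 0.1947, 0.004 ]), array([0.5597, 0.1481, 0.004 ]), array([0.45 , 0.163, 0.004])] [0.50485 0.15555 0.004  ] yaw 18.45304032200913
cap tip [0.5678 0.305  0.119 ] border [0.5273 0.3003 0.085 ] foot [0.465  0.2941 0.02  ]
brush ends [546.5703005  175.80619151] [486.62954204 297.80065914]
[0.4579 0.1426 0.02  ] [0.5817 0.1789 0.14  ]
blue [0.4902 0.4349 0.085 ]
```

```bash
python3 -m pendant '[0.002,-0.003,0.05,0,0,-1.6,0.06,0.002,-0.003,0.09,0,0,-1.6,0.05,0.002,-0.003,0.12,0,0,-1.6,0.05,0.002,-0.003,0.138,0,0,-1.6,0.05,0.002,-0.003,0.138,0,0,-1.6,0.05,0.002,-0.003,0.138,0,0,-1.6,0.03,0.002,-0.003,0.138,0,0,-1.6,0.01,0.002,-0.003,0.138,0,0,-1.6,0.01,0.002,-0.003,0.138,0,0,-1.6,0.01]' 40; python3 -m pendant '[0,0,0,0,0,0,0.01,0,0,0,0,0,0,0.01,0,0,0,0,0,0,0.01]'
```

```text
clock: 4.03
tcp_pos: [0.5316, 0.3014, 0.0823]
tcp_rot: [-0.001, 0.998, 0.055, 0.001]
wrist_force: [-0.6, -1.0, 6.2]
gripper_width: 0.0134
grasp_force: 39.2
clock: 4.4
tcp_pos: [0.5316, 0.3014, 0.0823]
tcp_rot: [-0.001, 0.998, 0.055, 0.001]
wrist_force: [-0.7, -1.1, 6.5]
gripper_width: 0.0133
grasp_force: 39.2
```

```bash
python3 -m pendant '[0,0,-0.03,0,0,0,0.005,0,0,-0.07,0,0,0,0.005,0,0,-0.12,0,0,0,0.005,0,0,-0.14,0,0,0,0.005,0,0,-0.14,0,0,0,0.005,0,0,-0.14,0,0,0,0.005]' 60; python3 - <<'E'
from h import *
ims=[capture(n)["image"] for n in("wrist","side")]
a=cv2.resize(ims[0],(400,300)); b=cv2.resize(ims[1][110:320,220:420],(400,420))
o=np.zeros((420,800,3),np.uint8); o[:300,:400]=a; o[:,400:]=b
cv2.imwrite("pics/g1.png",o[:,:,::-1]); print(env.read_state()["joints"])
E
```

```text
clock: 5.15
tcp_pos: [0.5293, 0.2994, 0.2181]
tcp_rot: [0.001, 0.998, 0.055, -0.002]
wrist_force: [1.2, -0.5, 0.2]
gripper_width: 0.0128
grasp_force: 58.4
[-0.04482764  0.3968419  -0.67085451  1.68234937  0.26433738  1.15986201
 -2.24557524]
```

View pics/g1.png

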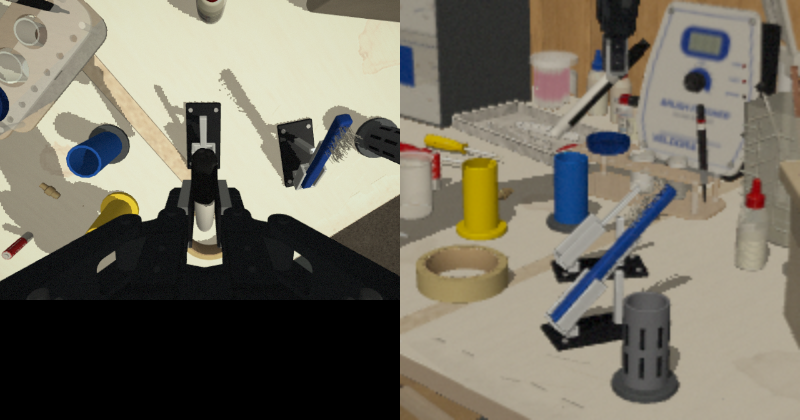

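The marker is held at the cap edge and hangs at 45°. Next, stand it upright over the blue pot.

```bash
python3 - <<'E'
from h import *
s=env.read_state(); r=rot(); print(np.round(r.inv().apply(np.array([.490,.436,.225])-s["tcp_pos"]),4))
print(np.round((R.from_euler('z',-24,degrees=True)*R.from_euler('y',45,degrees=True)).as_rotvec(degrees=True),1))
E
```

```text
[-0.0238 -0.1401 -0.0074]
[  9.4  44.3 -22.7]
```

```bash
python3 -m pendant '[-0.005,-0.03,-0.01,1.9,8.9,-4.5,0.005,-0.01,-0.06,-0.01,3.8,17.7,-9.1,0.005,-0.015,-0.09,-0.01,5.6,26.6,-13.6,0.005,-0.02,-0.12,-0.01,7.5,35.4,-18.2,0.005,-0.024,-0.14,-0.007,9.4,44.3,-22.7,0.005,-0.024,-0.14,-0.007,9.4,44.3,-22.7,0.005,-0.024,-0.14,-0.007,9.4,44.3,-22.7,0.005,-0.024,-0.14,-0.007,9.4,44.3,-22.7,0.005]' ; python3 - <<'E'
from h import *
import pickle
print(env.read_state()["joints"],np.round(rot().as_matrix()[:,2],3))
cs={n:capture(n) for n in("scene","side")}; pickle.dump(cs,open("p1.pkl","wb"))
a=cs["scene"]["image"][90:250,190:350]; b=cs["side"]["image"][90:250,225:385]
o=np.hstack([cv2.resize(i,(400,400),interpolation=cv2.INTER_CUBIC) for i in(a,b)])
cv2.imwrite("pics/p1.png",o[:,:,::-1])
E
```

```text
clock: 6.25
tcp_pos: [0.5014, 0.4238, 0.2081]
tcp_rot: [-0.073, 0.908, 0.233, 0.34]
wrist_force: [0.4, -0.5, 0.0]
gripper_width: 0.0129
grasp_force: 58.5
[-1.22213844  0.13429247  0.33832421  2.16171577  0.89571792  0.30504675
 -2.76164212] [ 0.584  0.292 -0.758]
```

View pics/p1.png

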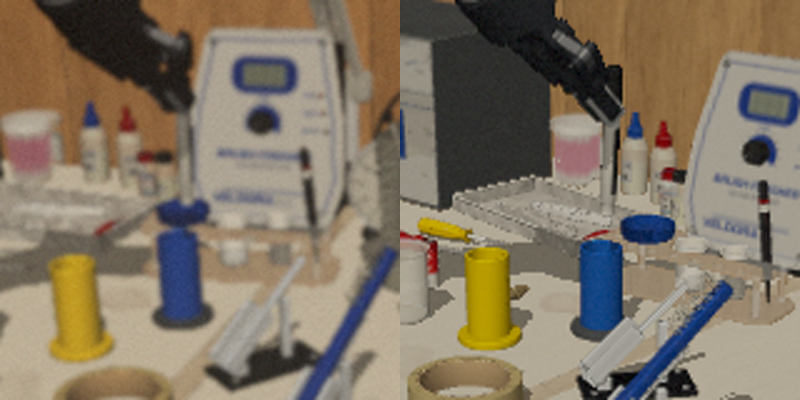

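```bash
python3 -m pendant '[0,0,0,0,0,0,0.005,0,0,0,0,0,0,0.005]'; python3 -c "
from h import *
s=env.read_state();r=rot();print(np.round(s['joints'],3),np.round(r.as_matrix(),3)); print(np.round(r.inv().apply(np.array([.490,.436,.225])-s['tcp_pos']),4))"
```

```text
clock: 6.6
tcp_pos: [0.5027, 0.4242, 0.2102]
tcp_rot: [-0.074, 0.908, 0.232, 0.341]
wrist_force: [-0.0, -0.2, -0.4]
gripper_width: 0.0129
grasp_force: 58.5
[-1.206  0.133  0.323  2.158  0.894  0.307 -2.76 ] [[ 0.66   0.471  0.585]
 [ 0.37  -0.882  0.293]
 [ 0.654  0.023 -0.756]]
[ 0.0057 -0.016  -0.0152]
```

```bash
python3 -m pendant '[0.004,-0.016,-0.004,0,0,0,0.005,0.004,-0.016,-0.004,0,0,0,0.005,0.004,-0.016,-0.004,0,0,0,0.005]'; python3 -c "
from h import *
import pickle
s=env.read_state();r=rot();print(np.round(s['joints'],3),np.round(r.as_matrix(),3))
cs={n:capture(n) for n in('scene','side')}
tcp=s['tcp_pos']
for n,c in cs.items():
    print(n,'tcp',proj(c,tcp),'mouth exp',proj(c,[.49,.436,.085]))
    u,v=proj(c,tcp-np.array([.006,.003,.085])).astype(int); im=c['image'].astype(int)
    cv2.imwrite('pics/x_%s.png'%n,cv2.resize(c['image'][v-60:v+60,u-50:u+50],(400,480),interpolation=cv2.INTER_CUBIC)[:,:,::-1]); print(u-50,v-60)
o=np.hstack([cv2.imread('pics/x_%s.png'%n) for n in cs]); cv2.imwrite('pics/p2.png',o)
"
```

```text
clock: 6.98
tcp_pos: [0.4954, 0.4392, 0.2161]
tcp_rot: [-0.075, 0.908, 0.232, 0.342]
wrist_force: [-1.3, -0.5, -0.6]
gripper_width: 0.0123
grasp_force: 58.5
[-1.233  0.135  0.317  2.141  0.885  0.336 -2.772] [[ 0.659  0.472  0.586]
 [ 0.37  -0.881  0.294]
 [ 0.655  0.023 -0.756]]
scene tcp [257.71342797 128.99042822] mouth exp [260.37972447 184.70243331]
208 105
side tcp [308.20078287 131.51253818] mouth exp [305.99253588 187.11552191]
255 108
```

View pics/p2.png

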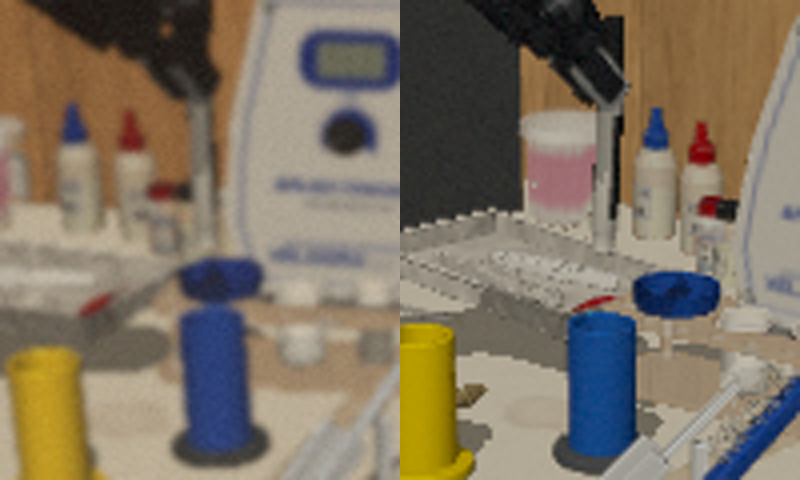

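```bash
python3 -m pendant '[-0.016,0,0.019,0,0,0,0.005,-0.033,-0.001,0.038,0,0,0,0.005,-0.046,-0.002,0.053,0,0,0,0.005,-0.056,-0.002,0.064,0,0,0,0.005,-0.056,-0.002,0.064,0,0,0,0.005,-0.056,-0.002,0.064,0,0,0,0.005]'; python3 -c "
from h import *
s=env.read_state();r=rot();print(np.round(s['joints'],3),np.round(r.as_matrix()[2],3))
cs={n:capture(n) for n in('scene','side')}
o=[]
for n,c in cs.items():
    u,v=proj(c,[.49,.436,.10]).astype(int); o.append(cv2.resize(c['image'][v-50:v+50,u-50:u+50],(400,400),interpolation=cv2.INTER_CUBIC)[:,:,::-1])
cv2.imwrite('pics/p3.png',np.hstack(o))
"
```

```text
clock: 7.82
tcp_pos: [0.4954, 0.4403, 0.1346]
tcp_rot: [-0.073, 0.909, 0.231, 0.339]
wrist_force: [-0.3, -0.2, 0.1]
gripper_width: 0.0124
grasp_force: 58.6
[-1.67   0.382  0.834  2.201  0.827  0.055 -2.852] [ 0.65   0.024 -0.759]
```

View pics/p3.png

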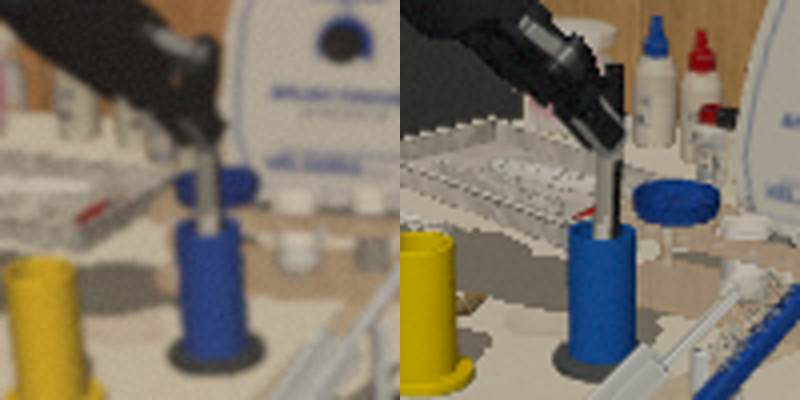

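The marker is inside the blue pot mouth in both views: scene crop (210,228), side crop (603,235). The arm is at its wrist limits, so I'll release here and back out.

```bash
python3 -m pendant '[0,0,0,0,0,0,0.03,0,0,0,0,0,0,0.03,0,0,0,0,0,0,0.04,0,0,0,0,0,0,0.04,0,0,0,0,0,0,0.04]'; python3 -m pendant '[0,0,-0.03,0,0,0,0.04,0,0,-0.06,0,0,0,0.04,0,0,-0.09,0,-4,0,0.04,0,0,-0.12,0,-14,0,0.04,0,0,-0.12,0,-24,0,0.04,0,0,-0.12,0,-34,0,0.04,0,0,-0.12,0,-40,0,0.04,0,0,-0.12,0,-40,0,0.04]'; python3 -c "
from h import *
s=env.read_state();r=rot();print(np.round(s['joints'],3),np.round(r.as_matrix(),3))
for n in('scene','side'):
    c=capture(n); im=c['image']; g=cv2.cvtColor(im,cv2.COLOR_RGB2HSV)
    print(n,'mouth',proj(c,[.49,.436,.085]),'exp top z.147',proj(c,[.49,.436,.147]),'exp border',proj(c,[.49,.436,.102]))
    u,v=proj(c,[.49,.436,.11]).astype(int)
    for y in range(v-32,v+14,3): print(y,u-12,' '.join('%3d'%x for x in cv2.cvtColor(im,cv2.COLOR_RGB2GRAY)[y,u-12:u+13]), [int(h) for h in g[y,u-12:u+13:4,0]])
"
```

```text
clock: 8.55
tcp_pos: [0.4946, 0.4402, 0.1339]
tcp_rot: [-0.073, 0.909, 0.232, 0.339]
wrist_force: [-0.4, 0.4, -0.0]
gripper_width: 0.0401
grasp_force: 0.0
clock: 9.55
tcp_pos: [0.4276, 0.4058, 0.2243]
tcp_rot: [0.013, 0.97, 0.242, 0.009]
wrist_force: [-0.5, -0.7, -0.4]
gripper_width: 0.0398
grasp_force: 0.0
[-1.461  0.331  0.747  1.782 -0.213  1.118 -1.731] [[ 0.883  0.469  0.023]
 [ 0.469 -0.883 -0.021]
 [ 0.011  0.029 -1.   ]]
scene mouth [260.37972447 184.70243331] exp top z.147 [258.32321238 159.29602261] exp border [259.82377991 177.84626101]
142 247 107 110 110 110 106 107 107 109 110 110 110 108 111 107 110 111 110 126 149 160 153 145 148 153 161 [16, 15, 15, 15, 14, 16, 17]
145 247 110 110 110 109 108 105 105 107 106 106 108 111 108 111 104 109 111 125 150 158 154 145 151 164 160 [15, 15, 14, 13, 14, 18, 16]
148 247 109 108 109 109 109 100  98 101 102  99 106 111 114 105 109 100 112 138 157 157 153 144 150 162 166 [16, 15, 14, 14, 13, 19, 17]
151 247  62  57  60  58  65  65  61  47  48  44  47  63  88 107 110 112 120 146 154 157 149 145 153 162 168 [4, 9, 15, 16, 14, 22, 21]

[... 3294 characters left out ...]
, 22]
177 293 110 141 124 123  71  34  13  24  21  32  12 123 128 126 125 144 105  95  93 100 105  81  47  40  46 [20, 19, 156, 21, 18, 18, 109]
180 293  98  78  93  93  58  30  21  29  34  30  26  67  89  71  92  88  89  86  84  86  37  24  36  45  43 [24, 17, 23, 20, 18, 112, 109]
183 293 154 146 131 143 148 140 162 172 171 162 142  71  53  61  71 135 140 134 140 143  82  37  24  33  27 [20, 19, 23, 2, 17, 0, 110]
186 293  89  97 105  86  95 111 155 168  65  21  16  20  42  69  72  75  75 132 140 139 136 137 132  68  47 [17, 21, 23, 108, 107, 16, 113]
189 293  98  96 119  95  65  56 144 160  81  27  13  12  39  60  58  62  53  52  54  52  48 137 133 139 144 [18, 109, 16, 108, 105, 107, 17]
```

The marker's black cap now shows above the blue pot in both views: scene (252,160–177), side (299,162–181). The cap top is where a marker on the floor should be (z ≈ 0.147) and it leans lightly on the rim, so it stands in place.

For the brush, tilting forward at the nearer grey pot would hit the wrist range, so I'll test a sideways tilt there with an empty hand.

```bash
python3 -m pendant '[-0.01,0.04,-0.07,0,0,-8,0.05,-0.02,0.09,-0.07,0,0,-16,0.05,-0.03,0.14,-0.07,0,0,-24,0.05,-0.04,0.19,-0.07,0,0,-32,0.05,-0.05,0.24,-0.07,0,0,-40,0.05,-0.06,0.29,-0.07,0,0,-48,0.05,-0.07,0.34,-0.07,0,0,-56,0.05,-0.077,0.363,-0.07,0,0,-62,0.05,-0.077,0.363,-0.07,0,0,-62,0.05,-0.077,0.363,-0.07,0,0,-62,0.05]'; python3 -m pendant '[0,0,0,0,10,0,0.05,0,0,0,0,20,0,0.05,0,0,0,0,30,0,0.05,0,0,0,0,40,0,0.05,0,0,0,0,50,0,0.05,0,0,0,0,57,0,0.05,0,0,0,0,57,0,0.05,0,0,0,0,57,0,0.05]';python3 -c "
from h import *
s=env.read_state();r=rot();print(np.round(s['joints'],3),np.round(r.as_matrix(),3));print(np.round(r.inv().apply(np.array([.544,.053,.14])-s['tcp_pos']),3))"
```

```text
clock: 10.9
tcp_pos: [0.5254, 0.0525, 0.303]
tcp_rot: [0.012, 0.706, 0.708, 0.002]
wrist_force: [0.4, 0.2, 0.2]
gripper_width: 0.0503
grasp_force: 0.0
clock: 11.9
tcp_pos: [0.5266, 0.0523, 0.3038]
tcp_rot: [-0.326, 0.619, 0.63, 0.337]
wrist_force: [0.2, 0.1, 0.6]
gripper_width: 0.0503
grasp_force: 0.0
[-0.405  0.417  0.89   1.893 -1.112  1.695  0.843] [[-0.02   1.     0.007]
 [ 0.56   0.006  0.829]
 [ 0.828  0.02  -0.56 ]]
[-0.136  0.014  0.092]
```

```bash
python3 -m pendant '[-0.034,0.004,0.023,0,0,0,0.05,-0.068,0.009,0.046,0,0,0,0.05,-0.102,0.014,0.069,0,0,0,0.05,-0.136,0.014,0.092,0,0,0,0.05,-0.136,0.014,0.092,0,0,0,0.05]';python3 -c "
from h import *
s=env.read_state();r=rot();print(np.round(s['joints'],3),np.round(r.as_matrix(),3))"; python3 -m pendant '[0.034,0,-0.023,0,0,0,0.05,0.068,0,-0.046,0,0,0,0.05,0.102,0,-0.069,0,0,0,0.05,0.136,0,-0.092,0,0,0,0.05,0.136,0,-0.092,0,0,0,0.05]'; python3 -c "
from h import *
s=env.read_state();r=rot();print(np.round(s['joints'],3),np.round(s['tcp_pos'],3))
# desired pregrasp: yaw 18.5, tilt 13
x=np.radians(18.5);M=R.from_matrix(np.array([[np.cos(x),np.sin(x),0],[np.sin(x),-np.cos(x),0],[0,0,-1]]))
print('rest via vertical yaw: first tilt -56, then z turn', (r*R.from_euler('y',-56,degrees=True)).as_matrix().round(2).tolist())"
```

```text
clock: 12.52
tcp_pos: [0.5427, 0.0537, 0.1382]
tcp_rot: [-0.328, 0.619, 0.629, 0.336]
wrist_force: [-0.2, 0.4, 1.2]
gripper_width: 0.05
grasp_force: 0.0
[-0.29   0.718  0.76   1.923 -1.267  1.62   1.111] [[-0.017  1.     0.003]
 [ 0.559  0.008  0.829]
 [ 0.829  0.016 -0.559]]
clock: 13.15
tcp_pos: [0.5424, 0.0499, 0.311]
tcp_rot: [-0.322, 0.618, 0.631, 0.342]
wrist_force: [-0.3, 0.1, -0.1]
gripper_width: 0.0504
grasp_force: 0.0
[-0.397  0.436  0.89   1.856 -1.132  1.709  0.836] [0.542 0.05  0.311]
rest via vertical yaw: first tilt -56, then z turn [[-0.0, 1.0, 0.03], [1.0, 0.0, 0.0], [0.0, 0.03, -1.0]]
```

```bash
python3 -m pendant '[0,0,0,0,-10,0,0.05,0,0,0,0,-20,0,0.05,0,0,0,0,-30,0,0.05,0,-0.02,0.03,0,-40,0,0.05,0,-0.038,0.06,0,-50,0,0.05,0.001,-0.038,0.09,0,-56,0,0.05,0.001,-0.038,0.126,0,-56,0,0.05,0.001,-0.038,0.126,0,-56,0,0.05]'; python3 -m pendant '[0,0,0,0,0,10,0.05,0,0,0,0,0,20,0.05,0,0,0,0,0,30,0.05,0,0,0,0,0,40,0.05,0,0,0,0,0,50,0.05,0,0,0,0,0,60,0.05,0,0,0,0,0,72,0.05,0,0,0,0,0,72,0.05,0,0,0,0,0,72,0.05]'; python3 -m pendant '[0,0,0,0,7,0,0.05,0,0,0,0,13,0,0.05,0,0,0,0,13,0,0.05,0,0,0,0,13,0,0.05]'; cat > m.py <<'E'
from h import *
s=env.read_state();r=rot();print(np.round(s['joints'],3),np.round(r.as_matrix(),3).tolist())
c=capture("wrist"); im=c["image"]; cv2.imwrite("pics/last.png",im[:,:,::-1]); h=cv2.cvtColor(im,cv2.COLOR_RGB2HSV)
m=cv2.inRange(h,(105,120,40),(130,255,255)); n,l,st,ct=cv2.connectedComponentsWithStats(m)
for i in range(1,n):
    if st[i,4]<300: continue
    p=np.argwhere(l==i)[:,::-1].astype(float); k=p.mean(0); v=np.linalg.svd(p-k,full_matrices=0)[2][0]; t=(p-k)@v
    e=sorted([k+v*t.min(),k+v*t.max()],key=lambda a:-a[1])
    print(st[i],np.round(e,1).tolist(),np.round([plane(c,e[0],.02),plane(c,e[1],.14)],4).tolist())
    # line of brush at grip height
    f,tp=plane(c,e[0],.02),plane(c,e[1],.14); print("yaw",np.degrees(np.arctan2(*(tp-f)[1::-1])))
print("TCP",s["tcp_pos"],"to pregrasp",np.round(r.inv().apply(np.array([.504,.1553,.183])-s["tcp_pos"]),4))
E
python3 m.py
```

```text
clock: 14.15
tcp_pos: [0.5015, 0.1593, 0.2324]
tcp_rot: [0.006, 0.704, 0.711, 0.006]
wrist_force: [-1.3, 0.1, 0.4]
gripper_width: 0.0502
grasp_force: 0.0
clock: 15.28
tcp_pos: [0.5039, 0.1545, 0.2339]
tcp_rot: [0.001, 0.987, 0.158, 0.01]
wrist_force: [-0.1, 0.5, -0.3]
gripper_width: 0.0501
grasp_force: 0.0
clock: 15.78
tcp_pos: [0.502, 0.1575, 0.2335]
tcp_rot: [-0.018, 0.979, 0.16, 0.122]
wrist_force: [-0.1, 0.1, -0.0]
gripper_width: 0.0504
grasp_force: 0.0
[-1.65  -0.15   1.208  2.108  0.228  0.852 -1.805] [[0.919, 0.319, 0.233], [0.31, -0.948, 0.073], [0.244, 0.005, -0.97]]
[607  91  33  30 631] [[609.5, 118.8], [638.9, 91.9]] [[0.7088, -0.0464, 0.02], [0.6722, 0.0116, 0.14]]
yaw 122.22186921920506
[   0  149   62   52 2558] [[60.4, 186.0], [-5.2, 167.1]] [[0.4913, 0.4091, 0.02], [0.5024, 0.372, 0.14]]
yaw -73.36693012689193
[ 323  221   17   89 1195] [[329.4, 309.1], [331.3, 220.9]] [[0.4616, 0.1403, 0.02], [0.537, 0.1658, 0.14]]
yaw 18.66764253763847
TCP [0.50204623 0.15752169 0.23349011] to pregrasp [-0.0112  0.0025  0.0493]
```

```bash
python3 -m pendant '[-0.011,0.0025,0.05,0,0,0,0.05,-0.011,0.0025,0.08,0,0,0,0.05,-0.011,0.0025,0.11,0,0,0,0.05,-0.011,0.0025,0.135,0,0,0,0.05,-0.011,0.0025,0.149,0,0,0,0.05,-0.011,0.0025,0.149,0,0,0,0.05,-0.011,0.0025,0.149,0,0,0,0.05]' 60; python3 m.py | tail -1; python3 -m pendant '[0,0,0,0,0,0,0.03,0,0,0,0,0,0,0.005,0,0,0,0,0,0,0.005,0,0,0,0,0,0,0.005,0,0,0,0,0,0,0.005,0,0,0,0,0,0,0.005]'
```

```text
clock: 16.7
tcp_pos: [0.53, 0.1596, 0.0869]
tcp_rot: [-0.016, 0.98, 0.157, 0.122]
wrist_force: [0.3, 0.4, 0.2]
gripper_width: 0.05
grasp_force: 0.0
TCP [0.52997867 0.15955535 0.08690124] to pregrasp [-0.0017 -0.0034 -0.0996]
clock: 17.5
tcp_pos: [0.5293, 0.1605, 0.0869]
tcp_rot: [-0.017, 0.98, 0.157, 0.122]
wrist_force: [-1.9, -0.3, 4.4]
gripper_width: 0.0115
grasp_force: 58.5
```

```bash
python3 -m pendant '[0.006,0,-0.024,0,0,0,0.002,0.012,0,-0.048,0,0,0,0.002,0.024,0,-0.097,0,0,0,0.002,0.036,0,-0.145,0,0,0,0.002,0.036,0,-0.145,0,0,0,0.002,0.036,0,-0.145,0,0,0,0.002]'; python3 -m pendant '[0,0.01,-0.012,2.4,0,-9.7,0.002,-0.002,0.025,-0.024,4.9,0.1,-19.4,0.002,-0.005,0.04,-0.024,7.3,0.1,-29.1,0.002,-0.008,0.055,-0.024,9.7,0.2,-38.8,0.002,-0.01,0.07,-0.024,12.2,0.3,-48.6,0.002,-0.013,0.09,-0.024,14.6,0.3,-58.3,0.002,-0.0154,0.106,-0.024,17.4,0.4,-69.4,0.002,-0.0154,0.106,-0.024,17.4,0.4,-69.4,0.002,-0.0154,0.106,-0.024,17.4,0.4,-69.4,0.002]'; python3 -m pendant '[0,0,0,0,9,0,0.002,0,0,0,0,18,0,0.002,0,0,0,0,27,0,0.002,0,0,0,0,36,0,0.002,0,0,0,0,45,0,0.002,0,0,0,0,45,0,0.002,0,0,0,0,45,0,0.002]';  cat > b.py <<'E'
from h import *
import pickle
s=env.read_state();r=rot();print(np.round(s['joints'],3),np.round(r.as_matrix(),3).tolist())
cs={n:capture(n) for n in("scene","side")}; pickle.dump(cs,open("b.pkl","wb")); E={}
for n,c in cs.items():
    im=c["image"]; h=cv2.cvtColor(im,cv2.COLOR_RGB2HSV); m=cv2.inRange(h,(100,110,30),(130,255,255))
    a=proj(c,s["tcp_pos"]); w=np.zeros_like(m); x,y=a.astype(int); w[y-60:y+90,x-30:x+30]=1; m*=w
    k,l,st,ct=cv2.connectedComponentsWithStats(m)
    print(n,"tcp px",a.round(1),"grey mouth",proj(c,[.5435,.052,.085]).round(1),[st[i].tolist() for i in range(1,k) if st[i,4]>25])
    # rows of lowest blob
    for i in range(1,k):
        if st[i,4]>25:
            p=np.argwhere(l==i)[:,::-1]; 
            for yy in (p[:,1].min(),p[:,1].max()-2): print("  row",yy,p[p[:,1]==yy][:,0].mean().round(1),len(p[p[:,1]==yy]))
E
python3 b.py
```

```text
clock: 18.25
tcp_pos: [0.5273, 0.1616, 0.2347]
tcp_rot: [-0.017, 0.98, 0.158, 0.121]
wrist_force: [-0.5, 0.3, -1.1]
gripper_width: 0.0113
grasp_force: 58.6
clock: 19.38
tcp_pos: [0.523, 0.0543, 0.2648]
tcp_rot: [-0.077, 0.705, 0.699, 0.093]
wrist_force: [0.1, 0.5, -0.0]
gripper_width: 0.0115
grasp_force: 58.6
clock: 20.25
tcp_pos: [0.4493, 0.0871, 0.3249]
tcp_rot: [-0.315, 0.628, 0.616, 0.355]
wrist_force: [0.5, -0.0, -0.0]
gripper_width: 0.0114
grasp_force: 58.6
[-1.399 -0.41   1.568  2.111 -0.622  1.204  0.41 ] [[-0.012, 0.998, 0.058], [0.551, -0.042, 0.834], [0.835, 0.042, -0.549]]
scene tcp px [301.8 113.2] grey mouth [363.8 245.2] [[296, 64, 6, 13, 49], [295, 114, 15, 46, 191]]
  row 64 298.5 6
  row 74 298.0 5
  row 114 305.5 2
  row 157 307.5 2
side tcp px [287.8 115.5] grey mouth [344.4 257.9] [[283, 104, 10, 71, 499], [297, 186, 17, 19, 286]]
  row 104 286.0 2
  row 172 289.5 6
  row 186 306.5 6
  row 202 305.0 17
```

```bash
python3 -m pendant '[-0.016,0.018,0.003,0,0,0,0.002,-0.031,0.037,0.006,0,0,0,0.002,-0.047,0.055,0.009,0,0,0,0.002,-0.062,0.074,0.012,0,0,0,0.002,-0.078,0.092,0.015,0,0,0,0.002,-0.078,0.092,0.015,0,0,0,0.002,-0.078,0.092,0.015,0,0,0,0.002,-0.078,0.092,0.015,0,0,0,0.002]';python3 b.py
```

```text
clock: 21.35
tcp_pos: [0.4654, 0.0844, 0.3173]
tcp_rot: [-0.292, 0.641, 0.614, 0.357]
wrist_force: [0.1, -0.4, 0.9]
gripper_width: 0.0112
grasp_force: 58.7
[-1.413 -0.41   1.57   2.108 -0.608  1.147  0.396] [[-0.009, 0.995, 0.099], [0.578, -0.075, 0.812], [0.816, 0.064, -0.575]]
scene tcp px [312.  117.1] grey mouth [363.8 245.2] [[305, 69, 5, 10, 37], [312, 116, 9, 57, 189]]
  row 69 307.0 5
  row 76 306.5 4
  row 116 316.0 1
  row 170 319.0 1
side tcp px [297.9 120.5] grey mouth [344.4 257.9] [[293, 107, 11, 74, 488], [316, 135, 6, 10, 38], [313, 176, 14, 11, 134], [297, 186, 17, 24, 367]]
  row 107 293.5 2
  row 178 300.0 7
  row 135 318.5 2
  row 142 318.5 6
  row 176 322.0 9
  row 184 320.5 12
  row 186 306.5 6
  row 207 305.5 16
```

The brush is held upright, but the arm's redundant joints (j2 and j3) have run into their limits. I'll fit a kinematic model from the logged poses so I can choose a path that unwinds them.

```bash
cat > fk.py <<'E'
import numpy as np, itertools
from scipy.spatial.transform import Rotation as R
from scipy.optimize import least_squares
J=np.array([[1.006,.384,.044,1.6,-.018,1.161,-.05],[-.0447,.3863,-.6643,1.6881,.258,1.1534,-2.2662],[-.0448,.3968,-.6709,1.6823,.2643,1.1599,-2.2456],[-1.206,.133,.323,2.158,.894,.307,-2.76],[-1.233,.135,.317,2.141,.885,.336,-2.772],[-1.67,.382,.834,2.201,.827,.055,-2.852],[-1.461,.331,.747,1.782,-.213,1.118,-1.731],[-.405,.417,.89,1.893,-1.112,1.695,.843],[-.29,.718,.76,1.923,-1.267,1.62,1.111],[-.397,.436,.89,1.856,-1.132,1.709,.836],[-1.65,-.15,1.208,2.108,.228,.852,-1.805],[-1.399,-.41,1.568,2.111,-.622,1.204,.41],[-1.413,-.41,1.57,2.108,-.608,1.147,.396]])
P=np.array([[.292,-.58,.227],[.5295,.2975,.2206],[.5293,.2994,.2181],[.5027,.4242,.2102],[.4954,.4392,.2161],[.4954,.4403,.1346],[.4276,.4058,.2243],[.5266,.0523,.3038],[.5427,.0537,.1382],[.5424,.0499,.311],[.502,.1575,.2335],[.4493,.0871,.3249],[.4654,.0844,.3173]])
Q=np.array([[-.001,.973,.231,0],[-.001,.999,.041,.002],[.001,.998,.055,-.002],[-.074,.908,.232,.341],[-.075,.908,.232,.342],[-.073,.909,.231,.339],[.013,.97,.242,.009],[-.326,.619,.63,.337],[-.328,.619,.629,.336],[-.322,.618,.631,.342],[-.018,.979,.16,.122],[-.315,.628,.616,.355],[-.292,.641,.614,.357]])
RQ=R.from_quat(Q[:,[1,2,3,0]])
AX="zyzyzyz"
def rots(j,s,o): return [R.from_euler(a,s[i]*j[i]+(o[0] if i==0 else o[1] if i==6 else 0)) for i,a in enumerate(AX)]
def ang(s,o):
    e=[]
    for j,q in zip(J,RQ):
        m=R.identity()
        for x in rots(j,s,o): m=m*x
        e.append((q.inv()*m).as_rotvec())
    return np.concatenate(e)
def fk(j,mod):
    s,o,t=mod; m=R.identity(); p=np.zeros(3); As=[]
    for i,x in enumerate(rots(j,s,o)):
        p=p+m.apply(t[i]); As.append((p,m.apply(np.eye(3)["xyz".index(AX[i])])*s[i])); m=m*x
    return p+m.apply(t[7]),m,As
def fit():
    best=None
    for sg in itertools.product([1,-1],repeat=6):
        s=np.array([sg[0],1*sg[5],sg[1],sg[2]*sg[5],sg[3],sg[5],sg[4]])
        for o0 in(0,3.14):
            f=least_squares(lambda o:ang(s,o),[0,o0],max_nfev=15)
            if best is None or f.cost<best[0]: best=(f.cost,s,f.x)
    c,s,o=best
    A=[];b=[]
    for j,p in zip(J,P):
        m=R.identity();row=[m.as_matrix()]
        for x in rots(j,s,o): m=m*x; row.append(m.as_matrix())
        A.append(np.hstack(row)); b.append(p)
    A=np.vstack(A);b=np.concatenate(b)
    L=1e-3*np.eye(24); t=np.linalg.solve(A.T@A+L.T@L,A.T@b).reshape(8,3)
    return (s,o,t),np.sqrt(2*c/len(J)),np.abs(A@t.ravel()-b).max()
if __name__=="__main__":
    mod,e,pe=fit(); print(e,pe,mod[0],mod[1]); print(mod[2].round(3))
    np.save("mod.npy",np.array(mod,dtype=object),allow_pickle=True)
E
timeout 300 python3 fk.py
```

```text
0.0012741153917313981 0.0002567735412543348 [-1  1 -1  1 -1  1 -1] [-2.88371251e-04  1.57066123e+00]
[[ 0.    -0.001  0.15 ]
 [ 0.001 -0.011  0.15 ]
 [-0.001 -0.011  0.246]
 [-0.001 -0.01   0.246]
 [ 0.    -0.01   0.254]
 [ 0.    -0.     0.254]
 [ 0.    -0.     0.163]
 [-0.    -0.001  0.163]]
```

```bash
cat > sim.py <<'E'
from fk import *
mod=np.load("mod.npy",allow_pickle=True)
LO=np.array([-2.61,-.41,-1.48,0,-1.57,.05,-2.85]);HI=np.array([2.61,2.15,1.57,2.5,4.71,1.97,2.85])
def pose(yaw,tilt):
    y=np.radians(yaw); M=R.from_matrix(np.array([[np.cos(y),np.sin(y),0],[np.sin(y),-np.cos(y),0],[0,0,-1]]))
    return M*R.from_euler('y',tilt,degrees=True)
def go(q,p1,m1,n=40,lam=1e-3):
    p0,m0,_=fk(q,mod); rv=(m0.inv()*m1).as_rotvec()
    for k in range(1,n+1):
        pt=p0+(p1-p0)*k/n; mt=m0*R.from_rotvec(rv*k/n)
        for _ in range(3):
            p,m,As=fk(q,mod); e=np.r_[pt-p,(mt*m.inv()).as_rotvec()]
            Jm=np.array([np.r_[np.cross(a,p-o),a] for o,a in As]).T
            q=np.clip(q+Jm.T@np.linalg.solve(Jm@Jm.T+lam**2*np.eye(6),e),LO,HI)
    p,m,_=fk(q,mod); return q,np.linalg.norm(p-p1)+np.linalg.norm((m.inv()*m1).as_rotvec())
def run(q,wps,show=0):
    E=0;mar=9
    for p,y,t in wps:
        q,e=go(q,np.array(p),pose(y,t)); E=max(E,e); mar=min(mar,np.min(np.r_[q-LO,HI-q]))
        if show: print(np.round(q,2),round(e,3))
    return q,E,mar
E
cat > s1.py <<'E'
from sim import *
print("validate: expect 11 then 12")
run(J[9],[((.5,.158,.2335),90,0),((.503,.157,.2335),18.5,0),((.502,.1575,.2335),18.5,13),((.53,.16,.087),18.5,13),((.527,.16,.235),18.5,13),((.523,.054,.265),90,13),((.523,.054,.265),90,57)],1)
G=(.544,.053,.26); c=np.array([-1.413,-.41,1.57,2.108,-.608,1.147,.396])
print("candidates")
for name,w in {"direct":[],"right":[((.45,.05,.32),90,10),((.45,-.35,.30),90,10)],"far":[((.45,.05,.32),90,10),((.7,0,.3),90,10)],
 "unyaw":[((.45,.05,.32),90,10),((.5,.05,.3),0,10),((.5,.05,.3),0,30),((.5,.05,.3),90,30)],
 "right2":[((.45,.05,.32),90,10),((.45,-.35,.30),90,10),((.45,-.35,.30),90,57)],
 "rightyaw":[((.45,.05,.32),90,10),((.45,-.35,.30),30,10),((.45,-.35,.30),30,57),((.54,.05,.28),30,57)],
 "left":[((.45,.05,.32),90,10),((.45,.35,.30),90,10),((.45,.35,.30),90,57)]}.items():
    for yf in(60,90,120):
        q,E,m=run(c,w+[(G,yf,57),((.544,.053,.12),yf,57)]); q2=q
        print(name,yf,np.round(q,2),"err",round(E,3),"final margin",np.round(np.min(np.r_[q-LO,HI-q]),2))
E
python3 s1.py
```

```text
validate: expect 11 then 12
[-1.26  0.2   0.98  1.93 -0.19  1.11 -0.2 ] 0.0
[-1.44  0.31  1.25  1.93 -0.33  1.14 -1.31] 0.0
[-2.61  0.21  1.57  2.36 -0.13  0.89 -1.12] 1.474
[-1.26  0.46  1.04  2.15 -0.71  0.63 -1.  ] 0.0
[-1.72  0.27  1.54  2.04 -0.39  0.89 -1.25] 0.0
[-1.07  0.21  1.16  1.91 -0.44  1.21  0.26] 0.0
[-0.39  0.49  0.88  1.92 -1.16  1.7   0.91] 0.0
candidates
direct 60 [-1.83 -0.41  1.57  2.4  -0.84  0.53  0.84] err 1.043 final margin 0.0
direct 90 [-2.04 -0.41  1.57  2.16 -0.27  0.9   0.63] err 1.233 final margin 0.0
direct 120 [-2.28 -0.41  1.57  1.96  0.01  1.26  0.64] err 1.326 final margin 0.0
right 60 [-0.29  0.55  0.7   2.24 -1.57  1.29  1.03] err 0.049 final margin 0.0
right 90 [-0.24  0.75  0.7   1.91 -1.27  1.61  1.12] err 0.0 final margin 0.3
right 120 [-0.23  0.88  0.63  1.6  -0.98  1.81  1.25] err 0.0 final margin 0.16
far 60 [-0.26  0.54  0.67  2.24 -1.57  1.27  1.03] err 0.037 final margin 0.0
far 90 [-0.17  0.71  0.61  1.91 -1.23  1.55  1.1 ] err 0.0 final margin 0.34
far 120 [-0.16  0.84  0.53  1.6  -0.93  1.77  1.21] err 0.0 final margin 0.2
unyaw 60 
[... 262 characters left out ...]
2.23 -1.48  1.06  1.  ] err 0.113 final margin 0.09
right2 90 [ 0.14  0.62  0.21  1.9  -1.07  1.37  0.99] err 0.113 final margin 0.5
right2 120 [ 0.09  0.78  0.16  1.58 -0.76  1.64  1.07] err 0.113 final margin 0.33
rightyaw 60 [-0.2   0.51  0.6   2.24 -1.57  1.23  1.03] err 0.01 final margin 0.0
rightyaw 90 [-0.13  0.69  0.56  1.91 -1.21  1.52  1.08] err 0.0 final margin 0.36
rightyaw 120 [-0.14  0.83  0.49  1.6  -0.91  1.75  1.2 ] err 0.0 final margin 0.22
left 60 [-0.29  0.55  0.71  2.24 -1.57  1.29  1.03] err 0.051 final margin 0.0
left 90 [-0.29  0.77  0.76  1.92 -1.3   1.64  1.13] err 0.0 final margin 0.27
left 120 [-0.27  0.9   0.68  1.6  -1.01  1.84  1.27] err 0.015 final margin 0.13
```

```bash
python3 -m pendant '[0,0,0,0,-9,0,0.002,0,0,0,0,-18,0,0.002,0,0,0,0,-27,0,0.002,0,0,0,0,-36,0,0.002,0,0,0,0,-44,0,0.002,0,0,0,0,-44,0,0.002,0,0,0,0,-44,0,0.002]'; python3 -m pendant '[-0.05,0.006,-0.01,0,0,0,0.002,-0.1,0.012,-0.02,0,0,0,0.002,-0.15,0.018,-0.03,0,0,0,0.002,-0.2,0.024,-0.04,0,0,0,0.002,-0.25,0.03,-0.05,0,0,0,0.002,-0.294,0.03,-0.057,0,0,0,0.002,-0.294,0.03,-0.057,0,0,0,0.002,-0.294,0.03,-0.057,0,0,0,0.002]';python3 b.py | head -1
```

```text
clock: 22.32
tcp_pos: [0.4651, 0.0834, 0.3167]
tcp_rot: [-0.041, 0.728, 0.678, 0.091]
wrist_force: [0.9, -0.6, -0.8]
gripper_width: 0.0119
grasp_force: 58.6
clock: 23.32
tcp_pos: [0.4718, -0.2169, 0.3197]
tcp_rot: [-0.041, 0.728, 0.678, 0.091]
wrist_force: [0.2, 1.1, 0.1]
gripper_width: 0.0111
grasp_force: 58.6
[-0.692  0.155  1.298  1.83  -0.357  1.328  0.631] [[0.064, 0.995, 0.078], [0.98, -0.078, 0.184], [0.189, 0.064, -0.98]]
```

```bash
python3 - <<'E'
from sim import *
q=np.array([-0.692,0.155,1.298,1.83,-0.357,1.328,0.631])
for y in(90,100):
  for w in([((.4718,-.217,.32),y,57)],[((.5,.0,.3),y,11),((.5,.0,.3),y,57)],[((.544,.053,.26),y,57)]):
    print(y);run(q,w+[((.544,.053,.26),y,57),((.544,.053,.12),y,57)],1)
p,m,_=fk(q,mod)
mt=pose(90,57); print("turn",(m.inv()*mt).as_rotvec(degrees=True).round(1))
E
```

```text
90
[ 0.2   0.6   0.76  1.59 -0.91  1.97  1.07] 0.065
[-0.2   0.46  0.64  1.87 -1.11  1.62  0.85] 0.0
[-0.14  0.69  0.57  1.91 -1.21  1.53  1.08] 0.0
90
[-1.06  0.04  1.15  1.9  -0.24  1.25  0.17] 0.0
[-0.34  0.46  0.96  1.9  -1.08  1.8   0.93] 0.0
[-0.39  0.55  0.89  1.88 -1.19  1.73  0.91] 0.0
[-0.29  0.78  0.78  1.92 -1.31  1.65  1.14] 0.0
90
[-0.35  0.53  0.84  1.88 -1.17  1.7   0.9 ] 0.0
[-0.35  0.53  0.84  1.88 -1.17  1.7   0.9 ] 0.0
[-0.26  0.76  0.73  1.91 -1.29  1.63  1.13] 0.0
100
[ 0.28  0.61  0.6   1.5  -0.78  1.97  1.11] 0.105
[-0.07  0.5   0.46  1.76 -0.99  1.67  0.88] 0.0
[-0.03  0.71  0.41  1.8  -1.05  1.55  1.08] 0.0
100
[-1.03  0.09  1.15  1.88 -0.28  1.29  0.38] 0.0
[-0.3   0.53  0.9   1.8  -1.02  1.9   1.01] 0.0
[-0.35  0.61  0.84  1.77 -1.12  1.82  0.98] 0.0
[-0.28  0.83  0.75  1.81 -1.21  1.72  1.18] 0.0
100
[-0.31  0.59  0.79  1.77 -1.1   1.8   0.97] 0.0
[-0.31  0.59  0.79  1.77 -1.1   1.8   0.97] 0.0
[-0.25  0.8   0.7   1.81 -1.19  1.7   1.16] 0.0
turn [ 5.7 46.2 -1.7]
```

```bash
python3 -m pendant '[0,0,0,1,8,0,0.002,0,0,0,2,16,0,0.002,0,0,0,3,24,-1,0.002,0,0,0,4,32,-1,0.002,0,0,0,4,32,-1,0.002,0,0,0,4,32,-1,0.002]'; python3 - <<'E'
from sim import *
from h import env,rot
s=env.read_state(); q=s["joints"]; r=rot(); print(np.round(q,3))
run(np.array(q),[((.544,.053,.26),90,57),((.544,.053,.12),90,57)],1)
print(r.inv().apply(np.array([.544,.053,.26])-s["tcp_pos"]).round(3),(r.inv()*pose(90,57)).as_rotvec(degrees=True).round(1))
E
```

```text
clock: 24.18
tcp_pos: [0.4732, -0.2154, 0.321]
tcp_rot: [-0.25, 0.666, 0.651, 0.265]
wrist_force: [-0.5, 0.3, 0.1]
gripper_width: 0.0114
grasp_force: 58.7
[-0.043  0.52   0.999  1.657 -0.843  1.865  1.048]
[-0.34  0.52  0.82  1.88 -1.17  1.69  0.89] 0.0
[-0.25  0.75  0.72  1.91 -1.28  1.62  1.12] 0.0
[0.157 0.063 0.229] [ 1.7 14.3 -0.4]
```

```bash
python3 -m pendant '[0.026,0.01,0.038,0,2,0,0.002,0.052,0.021,0.076,0,5,0,0.002,0.078,0.031,0.114,1,7,0,0.002,0.105,0.042,0.153,1,10,0,0.002,0.131,0.052,0.191,1.5,12,0,0.002,0.157,0.063,0.229,1.7,14.3,-0.4,0.002,0.157,0.063,0.229,1.7,14.3,-0.4,0.002,0.157,0.063,0.229,1.7,14.3,-0.4,0.002]'; python3 b.py
```

```text
clock: 25.18
tcp_pos: [0.5441, 0.0534, 0.2605]
tcp_rot: [-0.338, 0.621, 0.622, 0.337]
wrist_force: [0.3, -0.5, 0.1]
gripper_width: 0.0119
grasp_force: 58.7
[-0.339  0.519  0.824  1.877 -1.167  1.692  0.894] [[-0.0, 1.0, -0.001], [0.545, 0.001, 0.839], [0.839, -0.0, -0.545]]
scene tcp px [364.7 149.4] grey mouth [363.8 245.2] [[362, 104, 6, 21, 65], [363, 155, 6, 29, 95]]
  row 104 365.0 5
  row 122 363.5 4
  row 155 366.5 2
  row 181 366.0 2
side tcp px [347.3 159.5] grey mouth [344.4 257.9] [[342, 157, 10, 61, 411], [317, 176, 18, 11, 183]]
  row 157 348.5 4
  row 215 345.0 7
  row 176 323.5 12
  row 184 325.0 17
```

```bash
python3 - <<'E'
from h import *
import pickle
cs=pickle.load(open("b.pkl","rb"))
tc=np.array([.5441,.0534,.2605])
for n,c in cs.items():
    im=c["image"]; u,v=proj(c,tc-[0,0,.097]).astype(int); print(n,"expected foot",proj(c,tc-[0,0,.097]),"vertical px above mouth",[proj(c,[.5413,.0458,z]).round(1).tolist() for z in(.085,.163,.22)])
    h=cv2.cvtColor(im,cv2.COLOR_RGB2HSV)
    for y in range(v-28,v+8,3):
        # colour: B much larger than R
        d=im[y,u-12:u+13,2].astype(int)-im[y,u-12:u+13,0]; x=np.where(d>15)[0]; print("  ",y,u-12+x.mean().round(1) if len(x) else None,len(x))
    m=((im.max(2).astype(int)-im.min(2))<22)&(im.max(2)<115); mu,mv=proj(c,[.5413,.0458,.05]).astype(int)
    for y in range(mv-28,mv+16,4):
        x=np.where(m[y,mu-22:mu+23])[0]; print("   pot",y,(mu-22+(x.min()+x.max())/2,len(x)) if len(x) else None)
E
```

```text
scene expected foot [364.16121864 204.14604215] vertical px above mouth [[364.5, 246.9], [365.0, 206.2], [365.4, 174.5]]
   176 365.5 6
   179 365.0 7
   182 365.5 6
   185 365.5 6
   188 365.5 6
   191 365.5 6
   194 365.5 6
   197 365.5 6
   200 365.5 6
   203 364.5 2
   206 None 0
   209 None 0
   pot 236 (np.float64(343.0), 1)
   pot 240 (np.float64(363.5), 16)
   pot 244 (np.float64(363.5), 29)
   pot 248 (np.float64(367.5), 26)
   pot 252 (np.float64(364.0), 30)
   pot 256 (np.float64(367.0), 25)
   pot 260 (np.float64(362.5), 30)
   pot 264 (np.float64(368.5), 27)
   pot 268 (np.float64(368.0), 25)
   pot 272 (np.float64(362.0), 24)
   pot 276 (np.float64(363.5), 22)
side expected foot [345.78182469 215.43338398] vertical px above mouth [[343.5, 259.5], [344.6, 217.4], [345.4, 184.9]]
   187 346.0 7
   190 345.5 8
   193 345.5 8
   196 345.5 8
   199 345.5 8
   202 345.5 8
   205 345.5 8
   208 345.0 7
   211 345.0 7
   214 345.0 7
   217 345.0 7
   220 None 0
   pot 249 (np.float64(342.5), 20)
   pot 253 (np.float64(342.0), 19)
   pot 257 (np.float64(348.5), 27)
   pot 261 (np.float64(347.5), 28)
   pot 265 (np.float64(341.5), 35)
   pot 269 (np.float64(341.0), 34)
   pot 273 (np.float64(342.0), 42)
   pot 277 (np.float64(342.0), 41)
   pot 281 (np.float64(341.5), 28)
   pot 285 (np.float64(344.5), 27)
   pot 289 (np.float64(344.5), 28)
```

```bash
python3 -m pendant '[-0.025,-0.0015,0.0165,0,0,0,0.002,-0.05,-0.0015,0.033,0,0,0,0.002,-0.067,-0.0015,0.0436,0,0,0,0.002,-0.084,-0.0015,0.0545,0,0,0,0.002,-0.084,-0.0015,0.0545,0,0,0,0.002,-0.084,-0.0015,0.0545,0,0,0,0.002]'; python3 b.py
```

```text
clock: 26.02
tcp_pos: [0.5428, 0.052, 0.1596]
tcp_rot: [-0.338, 0.622, 0.62, 0.337]
wrist_force: [0.2, -0.5, 0.6]
gripper_width: 0.0114
grasp_force: 58.7
[-0.277  0.684  0.753  1.915 -1.246  1.639  1.063] [[0.003, 1.0, 0.001], [0.544, -0.002, 0.839], [0.839, -0.002, -0.544]]
scene tcp px [363.9 206.7] grey mouth [363.8 245.2] [[363, 213, 4, 23, 57]]
  row 213 365.0 1
  row 233 364.7 3
side tcp px [345.1 217.9] grey mouth [344.4 257.9] [[315, 176, 17, 11, 170], [339, 224, 9, 41, 293]]
  row 176 322.5 10
  row 184 323.0 17
  row 224 343.0 3
  row 262 343.0 7
```

```bash
python3 -m pendant '[-0.013,0,0.008,0,0,0,0.002,-0.025,0,0.0165,0,0,0,0.002,-0.025,0,0.0165,0,0,0,0.002]'; python3 -m pendant '[0,0,0,0,0,0,0.03,0,0,0,0,0,0,0.04,0,0,0,0,0,0,0.04,0,0,0,0,0,0,0.04]'; python3 -m pendant '[0,0,-0.03,0,0,0,0.04,0,0,-0.06,0,0,0,0.04,0,0,-0.1,0,0,0,0.04,0,0,-0.14,0,0,0,0.04,0,0,-0.14,0,0,0,0.04,0,0,-0.14,0,0,0,0.04]'; python3 - <<'E'
from h import *
for n in("scene","side"):
    c=capture(n); im=c["image"].astype(int)
    print(n,"mouth",proj(c,[.543,.05,.085]).round(1),"brush top exp",proj(c,[.543,.05,.184]).round(1),"bristle start",proj(c,[.543,.05,.134]).round(1))
    d=((im[:,:,2]-im[:,:,0])>25).astype(np.uint8); u,v=proj(c,[.543,.05,.13]).astype(int)
    for y in range(v-40,v+30,5):
        x=np.where(d[y,u-25:u+26])[0]; print("  ",y,(u-25+x.mean().round(1),len(x)) if len(x) else None)
    # marker cap
    u,v=proj(c,[.487,.432,.13]).astype(int); k=im.max(2)<60
    print("  cap",[(y,(u-12+np.where(k[y,u-12:u+12])[0].mean()).round(1)) for y in range(v-14,v+15,4) if k[y,u-12:u+12].any()])
E
```

```text
clock: 26.5
tcp_pos: [0.5411, 0.0532, 0.1272]
tcp_rot: [-0.34, 0.623, 0.62, 0.336]
wrist_force: [-0.1, 0.2, -1.0]
gripper_width: 0.0114
grasp_force: 58.7
clock: 27.0
tcp_pos: [0.5424, 0.0526, 0.1293]
tcp_rot: [-0.338, 0.622, 0.62, 0.337]
wrist_force: [-0.7, -0.2, 0.1]
gripper_width: 0.0403
grasp_force: 0.0
clock: 27.75
tcp_pos: [0.5421, -0.0641, 0.2049]
tcp_rot: [-0.339, 0.622, 0.62, 0.337]
wrist_force: [0.5, -0.1, -0.9]
gripper_width: 0.0399
grasp_force: 0.0
scene mouth [364.2 245.7] brush top exp [364.7 193.8] bristle start [364.4 220.6]
   182 None
   187 None
   192 None
   197 None
   202 None
   207 (np.float64(374.0), 1)
   212 (np.float64(373.0), 1)
   217 (np.float64(372.0), 1)
   222 (np.float64(371.5), 2)
   227 (np.float64(371.0), 1)
   232 (np.float64(371.5), 2)
   237 (np.float64(370.0), 3)
   242 (np.float64(369.0), 2)
   247 (np.float64(368.5), 2)
  cap [(153, np.float64(255.0)), (161, np.float64(252.0)), (165, np.float64(253.0)), (169, np.float64(253.5)), (173, np.float64(254.0))]
side mouth [344.2 258.4] brush top exp [345.6 204.7] bristle start [344.9 232.4]
   194 None
   199 None
   204 None
   209 None
   214 None
   219 None
   224 (np.float64(347.0), 3)
   229 (np.float64(348.0), 5)
   234 (np.float64(347.5), 6)
   239 (np.float64(347.7), 6)
   244 (np.float64(345.8), 6)
   249 (np.float64(346.0), 7)
   254 (np.float64(346.0), 7)
   259 (np.float64(344.5), 8)
  cap [(163, np.float64(299.0)), (167, np.float64(299.0)), (171, np.float64(299.5)), (175, np.float64(300.5)), (179, np.float64(300.5))]
```

```bash
python3 - <<'E'
from h import *
for n,f in(("scene","scene0"),("side","side0")):
    c=capture(n); a=cv2.GaussianBlur(c["image"],(3,3),0).astype(int); b=cv2.GaussianBlur(cv2.imread(f"pics/{f}.png")[:,:,::-1],(3,3),0).astype(int)
    d=np.abs(a-b).max(2)>28; u,v=proj(c,[.543,.05,.13]).astype(int)
    print(n,"ztop exp",[ (dy,proj(c,[.543+dx,.05+dy,.182]).round(1).tolist()) for dx,dy in((0,0),(.01,.015),(.01,-.015))])
    for y in range(v-45,v+30,6):
        x=np.where(d[y,u-25:u+26])[0]; print("  ",y,(u-25+x.min(),u-25+x.max(),len(x)) if len(x) else None)
    # bystanders unchanged?
    for nm,p in(("red",(.683,.298,.05)),("blue",(.688,-.028,.05)),("vial",(.721,-.096,.03)),("tape",(.369,.253,.012))):
        x,y=proj(c,p).astype(int); print("  ",nm,d[max(y-25,0):y+25,x-15:x+15].mean().round(3))
s=env.read_state(); print(s["tcp_pos"],s["clock"])
E
```

```text
scene ztop exp [(0, [364.7, 194.9]), (0.015, [365.3, 191.0]), (-0.015, [374.4, 196.6])]
   177 None
   183 None
   189 (np.int64(343), np.int64(347), 5)
   195 (np.int64(339), np.int64(348), 10)
   201 (np.int64(339), np.int64(389), 16)
   207 (np.int64(339), np.int64(389), 17)
   213 (np.int64(370), np.int64(379), 10)
   219 (np.int64(369), np.int64(376), 8)
   225 (np.int64(368), np.int64(379), 12)
   231 (np.int64(339), np.int64(375), 11)
   237 (np.int64(366), np.int64(374), 9)
   243 (np.int64(339), np.int64(372), 16)
   249 (np.int64(339), np.int64(369), 21)
   red 0.134
   blue 0.017
   vial 0.0
   tape 0.167
side ztop exp [(0, [345.6, 205.8]), (0.015, [350.6, 202.7]), (-0.015, [352.6, 209.0])]
   189 (np.int64(336), np.int64(369), 34)
   195 (np.int64(331), np.int64(369), 33)
   201 (np.int64(319), np.int64(369), 40)
   207 (np.int64(319), np.int64(369), 45)
   213 (np.int64(319), np.int64(369), 51)
   219 (np.int64(319), np.int64(369), 49)
   225 (np.int64(319), np.int64(369), 47)
   231 (np.int64(319), np.int64(355), 34)
   237 (np.int64(321), np.int64(352), 22)
   243 (np.int64(319), np.int64(351), 17)
   249 (np.int64(319), np.int64(365), 38)
   255 (np.int64(322), np.int64(356), 32)
   261 (np.int64(320), np.int64(361), 28)
   red 0.44
   blue 0.019
   vial 0.0
   tape 0.2
[ 0.54194235 -0.06301928  0.20452472] 27.95
```

```bash
python3 -m pendant '[0,0,-0.05,0,0,0,0.04,0,-0.03,-0.1,0,0,0,0.04,0.02,-0.06,-0.15,0,0,0,0.04,0.02,-0.08,-0.2,0,0,0,0.04,0.02,-0.08,-0.2,0,0,0,0.04,0.02,-0.08,-0.2,0,0,0,0.04]'; python3 - <<'E'
from h import *
print(np.round(env.read_state()["joints"],2))
def blob(im,lo,hi,box):
    h=cv2.cvtColor(np.ascontiguousarray(im),cv2.COLOR_RGB2HSV); m=cv2.inRange(h,lo,hi); x0,y0,x1,y1=box; p=np.argwhere(m[y0:y1,x0:x1]); return (p.mean(0)[::-1]+[x0,y0]).round(1).tolist() if len(p) else None,len(p)
for n,f,B in(("scene","scene0",dict(red=(350,175,372,198),blue=(445,230,468,255),tape=(205,228,268,275))),("side","side0",dict(red=(385,190,410,215),blue=(425,262,450,295),tape=(222,228,280,265)))):
    a=capture(n)["image"]; b=cv2.imread(f"pics/{f}.png")[:,:,::-1]
    for k,lo,hi in(("red",(0,120,50),(10,255,255)),("blue",(105,120,40),(130,255,255)),("tape",(15,60,90),(28,255,255))): print(n,k,blob(b,lo,hi,B[k]),blob(a,lo,hi,B[k]))
    x,y,w,h=((480,255,30,50) if n=="scene" else (452,300,28,52)); print("vial diff",np.abs(a[y:y+h,x:x+w].astype(int)-b[y:y+h,x:x+w]).mean().round(1))
c=capture("side"); im=c["image"].astype(int); d=(im[:,:,2]-im[:,:,0])>25
print([(y,np.where(d[y,320:370])[0].mean()+320) for y in range(205,262,8) if d[y,320:370].any()])
E
```

```text
clock: 28.7
tcp_pos: [0.4623, -0.2216, 0.3309]
tcp_rot: [-0.338, 0.622, 0.62, 0.338]
wrist_force: [0.0, 0.2, -1.0]
gripper_width: 0.0401
grasp_force: 0.0
[ 0.37  0.52  0.53  1.59 -0.82  1.96  0.99]
scene red ([359.9, 187.2], 76) ([360.0, 187.1], 76)
scene blue ([456.5, 242.9], 99) ([456.5, 243.1], 95)
scene tape ([234.6, 251.3], 1824) ([234.5, 249.8], 1781)
vial diff 9.7
side red ([397.1, 206.9], 65) ([397.1, 207.0], 71)
side blue ([438.3, 278.4], 157) ([438.7, 278.4], 159)
side tape ([251.2, 246.7], 1214) ([251.2, 246.6], 1219)
vial diff 9.0
[(213, np.float64(351.0)), (221, np.float64(348.8333333333333)), (229, np.float64(347.5)), (237, np.float64(346.0)), (245, np.float64(346.5)), (253, np.float64(346.0)), (261, np.float64(344.5))]
```

The bottles, the tape and the vial's image are where they started. Both tools stand in their pots, at rest and clear of the arm, so I'm handing the job in.

```bash
python3 -c "
from bench import env
print(env.sign_off())"
```

```text
the job is handed in; nothing more can be done
None
```

The job is handed in at about 29 s of the 72 s: by camera checks the marker stands cap up in the blue pot and the brush bristles up in the grey slotted pot, with the bottles, vial and tape not moved; `env.sign_off()` returned no verdict.

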